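# Set the knife gap of a film caster with a setting gauge

### The arm

A 6-joint arm with a two-finger parallel gripper is mounted at the origin on the work surface; the furniture and walls round the work are solid. World frame = base frame: x ahead of the robot, y to its left, z up, the work surface at z = 0. Lengths are in m, angles in rad, forces in N, time in s.
With the tool pointing down it reaches from about 0.3 to 0.775 m from the base axis. Payload 14.6 kg.
Tool frame: the origin (TCP) lies at the very end of the fingers, on their centre line; the grasp point (between the pads) lies 19 mm behind it; z points along the fingers, y is the line along which they close (so a half turn about z gives the same grasp; the last joint's range is limited). The gripper opens to 94 mm and grips with 3 to 60 N. Pads are 16 mm wide; open, the fingers measure 119 mm over their backs; the gripper's body (75 mm by 177 mm) begins 78 mm behind the grasp point.
Start: joints at [-1.376, 0.3, 1.521, -0, 1.321, -0.067], TCP at [0.142, -0.531, 0.205] pointing down, gripper open.
Joint ranges: [-3.03, 3.03], [-0.79, 2.21], [0.23, 2.52], [-1.04, 4.18], [0, 3.07], [-2.55, 2.55]. Speed limits (rad/s): [2.22, 2.22, 2.57, 3.14, 3.14, 3.14].

### API

Orientations are given as [roll, pitch, yaw] about the fixed x, y, z axes, in that order (R = Rz(yaw) Ry(pitch) Rx(roll)).
In Python, from station import ctrl, camera, camera_info, finder gives the robot as it stands.
- The arm moves only by the tool carry_out, never from a script. Its argument "motion" is a list of rows, each a list of 2 entries, a list of its own where there are three numbers: the shift along the tool's x, y, z as a fraction of full scale, then the turn about the tool's z as a fraction of full scale. A call has 1 to 12 rows; each row is the pose to reach, as a shift and turn from the pose commanded when the call began, along the tool's axes at that moment, turning the shorter way round; what a row does not reach only later rows make up. Full scale, the value 1, is 200 mm for a shift and 360 degrees for a turn. A row lasts 1/10 s, in which the tool goes at most 50 mm and 8.59 degrees, less where a joint would pass 70% of its speed; a pose out of reach is approached as far as the arm can. A call with a number of a shift or a turn outside -1 to 1 is refused whole. A call with a gripper value outside its range is refused whole. "hand" is the closure, from -1 (fully open) to 1 (shut), set as the call begins (left out, the last holds). The fingers move at their own pace and stop on an object; "force" is the grip in N (left out, the last holds). Time passes only in rows, so rows that repeat a pose let the fingers close. It gives the time, the measured TCP pose, the force, the opening and the grip force at its end, in the units of the state.
- ctrl.get_obs(): the state, without advancing time (a new reading comes with each control period).
- camera(name): name is "scene" or "top"; returns (picture, depth): 420x560x3 uint8, blue, green, red; 420x560 float32, m along the optical axis (not along the pixel's ray), 0 where there is no reading.
- camera_info(name): a dict with "camera_matrix" (3x3 intrinsics, pixels), "origin" and "attitude" of the camera in the world. Camera axes: x right, y down, z forward; pixel columns grow to the right and rows downward; lengths in m; the calibration is good to about 2 mm. A picture is of the moment at which its call begins. camera_info takes no time and is no camera call.
- ctrl.hand_in(): hands the job in; it is judged then, once.
Trained networks look in the newest picture that a camera, given by its name, has taken for a name from the list of things; names that differ only in an ending like _2 or _b are one class to them, and where a whole thing is asked for, a point or a joint stands for the part that bears it (a point fixed in the world has none). Each returns a list of dicts, best first, with "conf" (0 to 1); they miss things now and then, are a little off and sometimes report something else, mostly with a low value. They report only what shows in the picture. A call takes as long as a camera call.
- finder.boxes_of(camera, query): "location" ([column, row] in pixels, amid what is visible of it).
- finder.cut_out(camera, query): "mask" (420x560 bool, what is visible of it) and "location" ([column, row] in pixels, amid what is visible of it).
- finder.pinpoint(camera, query): "location" ([column, row] in pixels: a listed point, or the origin of a listed thing).
The state is a dict: "time_s": time; "qpos": joint angles; "joint_vel": joint speeds; "tau": joint torques, N m; "ee_pos": TCP position; "eef_rot": TCP orientation; "force": force on the tool from outside, world axes, zero at the start; "moment": the same for the moment, N m; "grip_width": finger opening in m; "grip_force": force on a finger pad.
Only numpy, scipy, OpenCV 4.12 (cv2) and the standard library are available. Lean on these libraries where they do the work, as an engineer would, in place of code of your own. Each camera call takes 0.05 s, during which the arm holds its last target. There are 200 camera calls.

### The job

Set the knife of the bench film caster to a 5 mm film: take the blue-handled 5 mm gauge out of its rack, lay it flat on its smooth underside and slide its blade along the bed squarely under the middle of the knife, then turn the black knob clockwise until the sprung knife just nips the blade, so that it would drag lightly but is not clamped. Leave the gauge lying in the gap, handle outside on the open front side, and do not disturb the orange gauge, the jar, the vial or the dropper bottle.

Things in the scene. Friction and masses are not known exactly. Their poses are not given: they have to be found in the camera images.
- gauge5: the 5 mm gauge (0.12 kg): blue handle block 64 x 34 x 12 mm with a steel blade 70 x 30 x 5 mm. Origin: middle of the handle's underside; x along it to the blade (handle x -32..32, blade 32..102), y across, z out of its upper face. Handle (z 0..12) and blade (z 0..5) are flush at the underside, which must lie down. At the start it stands on its long edge in the rack, y up
- gauge5_tip (a point): middle of the end of the blade, at its underside, axes as the gauge's. The gauge balances 19 mm from its origin towards here. In the rack the blade points away from the robot, the underside faces left and the handle's lower edge is 17 mm below the origin
- gauge8: the other gauge, the same with an orange handle and a blade 8 mm thick; stays in the rack
- rack: fixed grey rack 140 (x) x 130 (y) mm, origin under its centre on the bench: gauges stand on edge on its 8 mm base plate, 70 mm apart (y), held by the last 13 mm of the handle and near the blade's end in slots 14.5 mm wide of two bars that rise to 30 mm; the gauges rise to 42 mm and are drawn straight up
- caster: fixed film caster: bed plate 136 x 116 mm, top 22 mm above the bench, from 83 mm before the knife to 53 mm behind it (x); cheeks 104 mm apart (y) carry a bridge (top 68 mm) over the knife. Origin: on the bench under the knife's middle. x: the way the gauge slides in (front at -x, where nothing rises above the bed), y along the knife
- gap (a point): point on the bed's top right under the middle of the knife edge; axes as the caster's. The gap is measured up from here
- knife: the casting knife, a steel bar 100 mm long; its edge, 4 mm thick, is level and moves down with the screw. Two stiff springs press it down and let it yield upwards by up to 4 mm. Origin: middle of its edge, so its height above gap is the gap
- screw (a joint): turn of the adjusting screw in rad, growing clockwise seen from above (0 to 6.2). The gap with nothing in it is 9 mm - 1 mm x screw: the edge meets a 5 mm blade at 4.0. Starts between 1.0 and 2.5. The thread is stiff (0.06 N m) and stays where it is left. At touch the nip is about 1.5 N and rises by 9 N per rad; up to about 8 N is a light drag
- knob_top (a point): centre of the top of the screw's black knurled knob, 35 mm across, 24 mm high, axis upright, top 98 mm above the bench, 6 mm of room below it down to the bridge. A white line from its middle to its rim points to the caster's front (-x) at screw = 0 and turns with it; the white ring below has a tick every 30 degrees
- sample_jar: bystander: clear jar with a cream lid, 45 mm wide, 50 mm high; origin at its foot
- vial: bystander: small vial with an orange and white cap, 28 mm wide, 60 mm high; origin at its foot
- dropper: bystander: white dropper bottle with a yellow cap, 31 mm wide, 70 mm high; origin at its foot

How it is judged:
On the way:
1. the blade of the 5 mm gauge lies flat on the bed under the knife, let go (x of gauge5 in the frame of gap between -0.096 and -0.042 m and angle between gauge5's own z axis and vertical below 0.08 rad and z of gauge5 in the frame of gap below 0.003 m and contact force between the fingers and gauge5 below 0.1 N), for 0.2 s.
At the end, for the whole second after the job is handed in: The blue 5 mm gauge lies flat on the bed (within 3 degrees, right side down), its blade through the gap within 30 mm of the knife's middle and 20 degrees of square to it, its tip 6 to 60 mm past the knife, its handle outside; the knife presses on it with 0.4 to 9 N; all at rest (contact force between gauge5 and knife between 0.4 and 9 N and x of gauge5 in the frame of gap between -0.096 and -0.042 m and y of gauge5 in the frame of gap between -0.03 and 0.03 m and z of gauge5 in the frame of gap below 0.002 m and angle between gauge5's own z axis and vertical below 0.05 rad and angle between the x axis of gauge5 and the x axis of caster, either way round below 0.35 rad and linear speed of gauge5 below 0.01 m/s); the robot touches nothing.
It fails at once if the gauge is clamped or the knife struck: over 25 N between them (contact force between gauge5 and knife above 25 N).
It fails at once if the orange gauge is disturbed (over 20 mm) (distance of gauge8 from where it was at the start of the episode above 0.02 m).
It fails at once if a bystander is disturbed (over 30 mm) (distance of any of sample_jar, vial, dropper from where it was at the start of the episode above 0.03 m).
It also fails if it takes over 72 s, if anything falls off the work surface, if the arm or the gripper's body presses on something with over 40 N, if the wrist force passes 120 N, or if a joint passes its speed limit or range.

## Working session

There is one attempt and no reset: what is moved stays moved. The work goes in short steps, Python scripts to look and compute and a tool call to move; the robot and the scene stay as the last step left them, time stands still between calls to the robot, and variables do not carry over. Pictures are saved under pics/ and viewed, at most 10 in all, crops included, and the job is handed in when it is done.

Besides the shell and the picture viewer there is one more tool, called after "Emit:" as name([rows], argument=value, ...), one row to a line, values as JSON. carry_out: Moves the arm, as the interface text tells. Its arguments: {"type":"object","properties":{"motion":{"type":"array","items":{"type":"array"}},"hand":{"type":"number"},"force":{"type":"number"}},"required":["motion"]}

```bash
mkdir -p pics; ls; cat > h.py <<'E'
import numpy as np, cv2
from scipy.spatial.transform import Rotation as R
from station import ctrl, camera, camera_info, finder
def att(i):
    a=np.array(i["attitude"],float)
    return a if a.shape==(3,3) else (R.from_euler('xyz',a).as_matrix() if a.size==3 else R.from_quat(a).as_matrix())
def w(cam,px,d):
    i=camera_info(cam);K=np.array(i["camera_matrix"])
    p=np.linalg.inv(K)@np.array([px[0],px[1],1.])*d
    return att(i)@p+np.array(i["origin"])
def wz(cam,px,z):
    i=camera_info(cam);o=np.array(i["origin"]);v=w(cam,px,1.)-o
    return o+v*(z-o[2])/v[2]
def cloud(cam,d,mask):
    i=camera_info(cam);K=np.array(i["camera_matrix"])
    r,c=np.nonzero(mask&(d>0));z=d[r,c]
    p=np.stack([(c-K[0,2])/K[0,0]*z,(r-K[1,2])/K[1,1]*z,z],1)
    return p@att(i).T+np.array(i["origin"])
E
python3 - <<'E'
from h import *
np.set_printoptions(precision=4,suppress=True)
print(ctrl.get_obs()); 
for c in("top","scene"):
    print(camera_info(c)); p,d=camera(c); cv2.imwrite(f"pics/{c}0.png",p)
    for q in["gauge5","gauge5_tip","gauge8","rack","caster","gap","knob_top","knife","sample_jar","vial","dropper"]:
        for r in finder.pinpoint(c,q)[:2]:
            l=r["location"];x,y=int(l[0]),int(l[1]); print(c,q,np.round(l,1),round(r["conf"],2),w(c,l,d[min(y,419),min(x,559)]))
E
```

```text
pics
{'time_s': 0.0, 'qpos': array([-1.3756,  0.3005,  1.5216, -0.    ,  1.3207, -0.0666]), 'joint_vel': array([-0.0016,  0.0025, -0.0008,  0.0003,  0.0014,  0.001 ]), 'tau': array([  0.0009, -53.1811, -35.2738,   0.0709,   0.0244,  -0.0001]), 'ee_pos': array([ 0.1423, -0.531 ,  0.2049]), 'eef_rot': array([-3.1404, -0.    ,  0.2618]), 'force': array([-1.1863, -0.3813,  0.1583]), 'moment': array([-0.015 ,  0.011 , -0.0401]), 'grip_force': 0.0, 'grip_width': 0.09377388360109963}
{'camera_matrix': array([[398.0549,   0.    , 275.8692],
       [  0.    , 398.0549, 210.2988],
       [  0.    ,   0.    ,   1.    ]]), 'origin': array([ 0.3105, -0.0697,  0.9169]), 'attitude': array([-2.959 ,  0.0371, -1.5787])}
top gauge5 [417.  246.1] 0.88 [ 0.3902 -0.3493  0.0271]
top gauge5 [158.1 205.2] 0.74 [0.489  0.23   0.0376]
top gauge5_tip [388.8 193.4] 0.71 [ 0.5163 -0.3014  0.0007]
top gauge8 [417.  246.1] 0.88 [ 0.3902 -0.3493  0.0271]
top gauge8 [158.1 205.2] 0.74 [0.489  0.23   0.0376]
top rack [402.1 231.3] 0.83 [ 0.4261 -0.3246  0.0067]
top caster [213.1 218.2] 0.83 [0.4504 0.0952 0.0784]
to
[... 695 characters left out ...]
0.27 [0.4566 0.1128 0.0358]
scene gauge5_tip [308.5 190.7] 0.5 [ 0.4931 -0.2746  0.0286]
scene gauge8 [225.3 257.9] 0.27 [0.4566 0.1128 0.0358]
scene caster [226.4 268.7] 0.81 [0.4402 0.1272 0.021 ]
scene gap [224.4 262.3] 0.81 [0.4603 0.1139 0.0212]
scene knob_top [222.5 232.5] 0.47 [0.4693 0.1019 0.0975]
scene knob_top [206.3 299.4] 0.44 [0.4039 0.2239 0.02  ]
scene knife [226.  257.2] 0.5 [0.4531 0.1135 0.0401]
scene sample_jar [254.2 218.2] 0.53 [ 0.5431 -0.0838  0.0092]
scene sample_jar [225.4 266.2] 0.18 [0.4493 0.1216 0.0201]
scene vial [205.1 298.9] 0.72 [0.4051 0.2259 0.0223]
scene vial [221.6 233.4] 0.31 [0.4683 0.1057 0.0976]
scene dropper [171.7 289.5] 0.39 [0.4017 0.3014 0.1075]
```

```bash
python3 - <<'E'
import cv2
a=cv2.imread("pics/top0.png")[130:330,130:490]; cv2.imwrite("pics/top0c.png",cv2.resize(a,None,fx=2.2,fy=2.2,interpolation=cv2.INTER_CUBIC))
a=cv2.imread("pics/scene0.png")[140:360,130:400]; cv2.imwrite("pics/scene0c.png",cv2.resize(a,None,fx=2.7,fy=2.7,interpolation=cv2.INTER_CUBIC))
E
```

```text
(no output)
```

View pics/top0c.png

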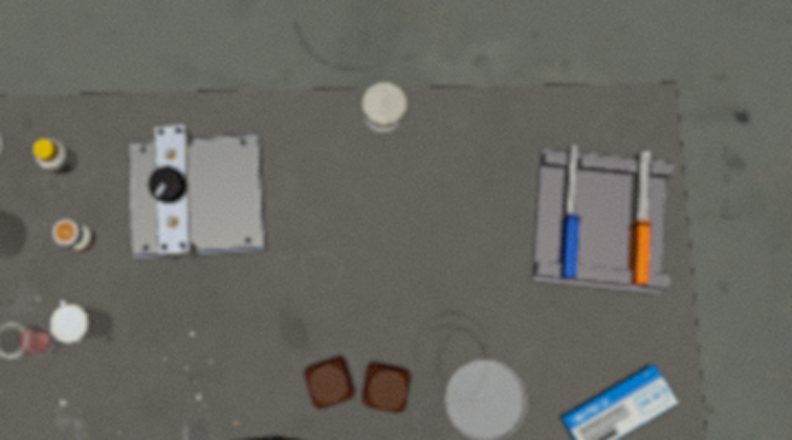

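View pics/scene0c.png

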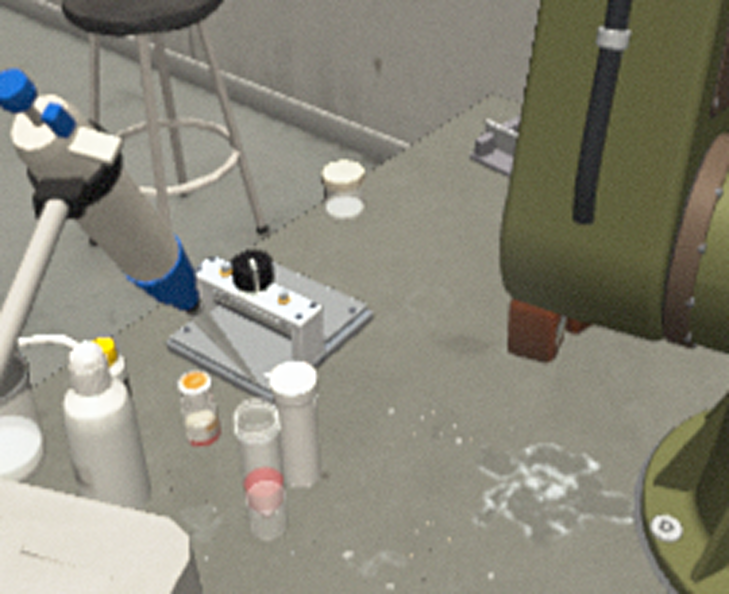

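The top picture (crop at 2.2×) shows the blue gauge at full px ≈ (389,222), blade up (+x), with the orange one at its right. The caster is at ≈ (205,215) with its long bed (front) to the right (−y) and the line on the knob down-left. The jar is at (304,178). The scene view shows the caster free in front and bottles behind it.

```bash
python3 - <<'E'
from h import *
np.set_printoptions(precision=4,suppress=True)
p,d=camera("top");hsv=cv2.cvtColor(p,cv2.COLOR_BGR2HSV)
win=np.zeros(d.shape,bool);win[190:265,370:410]=1
m=cv2.inRange(hsv,(100,120,60),(130,255,255))>0; m&=win
def toplane(m,z): 
    r,c=np.nonzero(m);return np.array([wz("top",(a,b),z) for a,b in zip(c,r)])
def rect(P): return cv2.minAreaRect((P[:,:2]*1000).astype(np.float32))
C=cloud("top",d,m);print("blue n",m.sum(),"z",np.percentile(C[:,2],[10,50,90]))
P=toplane(m,.042);print("handle",rect(P),P.mean(0))
m=cv2.inRange(hsv,(5,120,60),(25,255,255))>0; win[:]=0;win[190:265,410:440]=1;print("orange",rect(toplane(m&win,.042)))
# caster bed: points with z 15..30mm
win[:]=0;win[170:260,180:260]=1
i=d>0
full=np.zeros(d.shape+(3,));r,c=np.nonzero(i);full[r,c]=cloud("top",d,i)
bed=win&(full[...,2]>.015)&(full[...,2]<.1)
print("caster all",rect(full[bed]))
b=win&(full[...,2]>.060)&(full[...,2]<.076);print("bridge",rect(full[b]),full[b].mean(0),np.median(full[b][:,2]))
bb=win&(full[...,2]>.015)&(full[...,2]<.03);print("bedz",np.median(full[bb][:,2]))
k=win&(p.max(2)<70);kk=k&(full[...,2]>.085)
P=toplane(kk,.098);print("knob",rect(P),P.mean(0),np.median(full[kk][:,2]))
t=p[190:240,180:230];cv2.imwrite("pics/knob.png",cv2.resize(t,None,fx=10,fy=10,interpolation=cv2.INTER_CUBIC))
for q in["gauge5","caster","knob_top","rack"]:
    for r in finder.cut_out("top",q)[:2]:
        ms=r["mask"];print(q,r["conf"],ms.sum(),rect(full[ms&(full[...,2]>.012)]))
E
```

```text
blue n 179 z [0.0381 0.0411 0.0433]
handle ((399.84161376953125, -284.2621765136719), (14.260141372680664, 60.474937438964844), 82.69573974609375) [ 0.4    -0.2845  0.042 ]
orange ((392.89190673828125, -352.0485534667969), (19.04558563232422, 64.12567901611328), 82.2086181640625)
caster all ((459.71893310546875, 94.8270263671875), (128.07275390625, 138.21453857421875), 3.3596713542938232)
bridge ((458.88287353515625, 109.97927856445312), (127.97027587890625, 30.72515296936035), 3.4677717685699463) [0.4562 0.1086 0.0675] 0.06739680664372127
bedz 0.021556547753894817
knob ((457.9632568359375, 107.356689453125), (34.220367431640625, 29.605724334716797), 55.81411361694336) [0.4583 0.1066 0.098 ] 0.09704786054703629
gauge5 0.78 388 ((433.67205810546875, -289.3910217285156), (14.016504287719727, 131.21717834472656), 82.46187591552734)
gauge5 0.78 500 ((427.9095458984375, -359.2801818847656), (14.309075355529785, 132.72694396972656), 82.40206146240234)
caster 0.79 3294 ((459.26947021484375, 95.03531646728516), (128.7960205078125, 138.33233642578125), 3.7588412761688232)
caster 0.46 512 ((428.1240234375, -358.3062438964844), (14.143231391906738, 132.82229614257812), 83.7841567993164)
knob_top 0.71 3387 ((459.7300720214844, 94.63690948486328), (128.07275390625, 138.5954132080078), 3.3596713542938232)
knob_top 0.47 190 ((456.8990783691406, 108.36871337890625), (29.872941970825195, 30.975759506225586), 2.2075228691101074)
rack 0.65 2797 ((425.9706726074219, -324.197021484375), (130.34326171875, 131.16519165039062), 83.06465148925781)
```

View pics/knob.png

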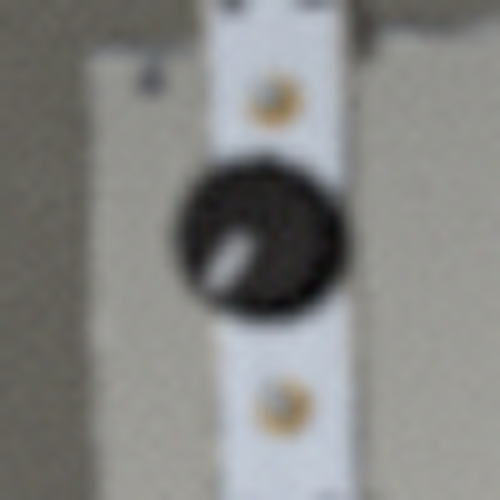

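```bash
cat >> h.py <<'E'
def plan(pts,o=None):
    o=o or ctrl.get_obs();p0=np.array(o["ee_pos"]);A=R.from_euler('xyz',o["eef_rot"]).as_matrix();y0=o["eef_rot"][2]
    for *p,y in pts:
        s=A.T@(np.array(p)-p0)/.2; dy=(y-y0+np.pi)%(2*np.pi)-np.pi
        print(np.round(s,4).tolist(),round(-dy/2/np.pi,4))
E
python3 - <<'E'
from h import *
plan([(.419,-.287,.09,-.13),(.419,-.287,.02,-.13)])
E
```

```text
[1.6522, -0.8217, 0.5773] 0.0624
[1.6522, -0.8217, 0.9273] 0.0624
```

Emit:
carry_out([
  [[0.25,-0.12,0.05],0.02],
  [[0.5,-0.25,0.1],0.04],
  [[0.75,-0.37,0.15],0.0624],
  [[1.0,-0.5,0.25],0.0624],
  [[1.0,-0.5,0.25],0.0624],
  [[1.0,-0.5,0.25],0.0624],
  [[1.0,-0.5,0.25],0.0624],
], hand=0.1, force=15)

```text
time_s: 2.15
ee_pos: [0.3099, -0.3828, 0.1556]
eef_rot: [3.141, 0.0, -0.129]
force: [0.3, -0.3, -0.6]
grip_width: 0.0432
grip_force: 0.0
```

```bash
python3 - <<'E'
from h import *
print(ctrl.get_obs()["qpos"])
plan([(.419,-.287,.09,-.13),(.419,-.287,.02,-.13)])
E
```

```text
[-9.64623426e-01  2.21585333e-01  1.74134324e+00 -1.95714184e-04
  1.17858387e+00  7.35118768e-01]
[0.4796, -0.5453, 0.3278] 0.0002
[0.4796, -0.5454, 0.6778] 0.0002
```

Emit:
carry_out([
  [[0.24,-0.27,0.16],0],
  [[0.48,-0.545,0.33],0],
  [[0.48,-0.545,0.33],0],
  [[0.48,-0.545,0.45],0],
  [[0.48,-0.545,0.57],0],
  [[0.48,-0.545,0.678],0],
  [[0.48,-0.545,0.678],0],
  [[0.48,-0.545,0.678],0],
])

```text
time_s: 2.95
ee_pos: [0.4189, -0.2883, 0.0206]
eef_rot: [3.141, -0.0, -0.131]
force: [0.1, 0.2, -0.2]
grip_width: 0.0423
grip_force: 0.0
```

Emit:
carry_out([
  [[0,0,0],0],
  [[0,0,0],0],
  [[0,0,0],0],
  [[0,0,0],0],
  [[0,0,0],0],
  [[0,0,0],0],
], hand=1, force=15)

```text
time_s: 3.55
ee_pos: [0.4191, -0.2885, 0.0202]
eef_rot: [3.139, -0.001, -0.13]
force: [-1.2, -9.1, -2.2]
grip_width: 0.0121
grip_force: 15.0
```

Emit:
carry_out([
  [[0,0.006,0],0],
  [[0,0.006,-0.03],0],
  [[0,0.006,-0.1],0],
  [[0,0.006,-0.25],0],
  [[0,0.006,-0.4],0],
  [[0,0.006,-0.4],0],
], force=25)

```text
time_s: 4.15
ee_pos: [0.4204, -0.2893, 0.1044]
eef_rot: [3.139, -0.006, -0.13]
force: [0.7, 0.6, -1.4]
grip_width: 0.0117
grip_force: 24.9
```

```bash
python3 - <<'E'
from h import *
# balance point at tool; put at (.42,-.10), gauge pointing 93.4deg -> yaw = 1.63
plan([(.42,-.15,.10,.75),(.42,-.15,.03,1.63),(.42,-.15,.0125,1.63)])
E
```

```text
[-0.0922, -0.6902, 0.0193] -0.1401
[-0.0942, -0.6913, 0.3693] -0.2801
[-0.0947, -0.6915, 0.4568] -0.2801
```

Emit:
carry_out([
  [[-0.02,-0.17,0],-0.02],
  [[-0.05,-0.35,0],-0.045],
  [[-0.07,-0.53,0],-0.07],
  [[-0.093,-0.69,0],-0.093],
  [[-0.093,-0.69,0],-0.117],
  [[-0.093,-0.69,0],-0.14],
  [[-0.093,-0.69,0],-0.164],
  [[-0.093,-0.69,0.1],-0.187],
  [[-0.093,-0.69,0.2],-0.21],
  [[-0.093,-0.69,0.3],-0.234],
  [[-0.093,-0.69,0.35],-0.257],
  [[-0.093,-0.69,0.37],-0.28],
])

```text
time_s: 5.35
ee_pos: [0.4175, -0.1486, 0.0247]
eef_rot: [-3.14, -0.001, 1.635]
force: [0.1, -0.6, -1.9]
grip_width: 0.0115
grip_force: 25.0
```

```bash
python3 - <<'E'
from h import *
o=ctrl.get_obs();print(o["ee_pos"],o["eef_rot"],o["force"],o["qpos"])
p,d=camera("scene");cv2.imwrite("pics/s1.png",cv2.resize(p[120:330,180:480],None,fx=2.5,fy=2.5))
E
```

```text
[ 0.41751742 -0.14861589  0.02471032] [-3.13957563e+00 -1.40806779e-03  1.63496797e+00] [ 0.07200488 -0.57101172 -1.89105544] [-4.24827259e-01  3.24177894e-01  1.97354816e+00  3.94698121e-04
  8.46308701e-01 -4.89262273e-01]
```

View pics/s1.png

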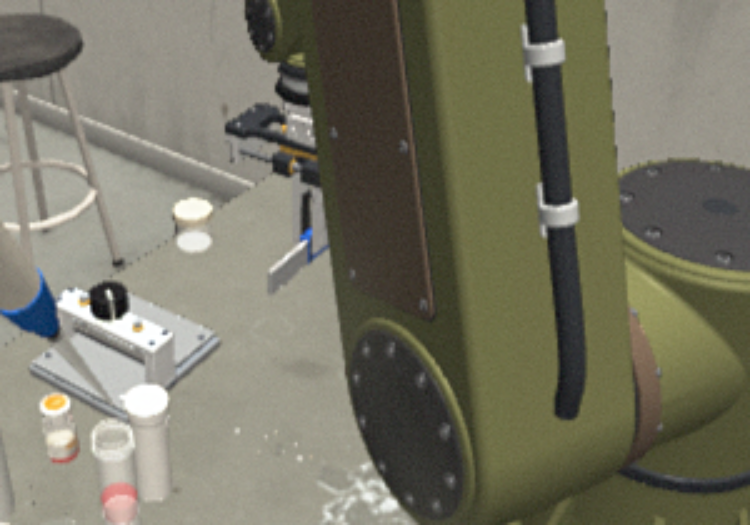

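The gauge is held with its blade pointing to the caster (picture ≈ (290,265)), level. I'll lower it to the bench on its edge.

Emit:
carry_out([
  [[0,0,0.04],0],
  [[0,0,0.05],0],
  [[0,0,0.056],0],
  [[0,0,0.06],0],
  [[0,0,0.063],0],
  [[0,0,0.063],0],
])

```text
time_s: 6.0
ee_pos: [0.4184, -0.1492, 0.0133]
eef_rot: [3.141, 0.0, 1.629]
force: [0.2, -0.3, -0.7]
grip_width: 0.0117
grip_force: 25.0
```

Emit:
carry_out([
  [[0,0,0.004],0],
  [[0,0,0.006],0],
  [[0,0,0.006],0],
])

```text
time_s: 6.3
ee_pos: [0.4184, -0.1493, 0.0121]
eef_rot: [3.141, 0.0, 1.629]
force: [-0.0, -0.8, 0.0]
grip_width: 0.0119
grip_force: 25.0
```

Emit:
carry_out([
  [[0,0,0.003],0],
  [[0,0,0.005],0],
  [[0,0,0.005],0],
])

```text
time_s: 6.6
ee_pos: [0.4185, -0.1493, 0.012]
eef_rot: [3.141, 0.0, 1.629]
force: [-6.9, 2.4, 18.0]
grip_width: 0.0118
grip_force: 25.0
```

Emit:
carry_out([
  [[0,0,-0.004],0],
  [[0,0,-0.004],0],
  [[0,0,-0.004],0],
  [[0,0,-0.004],0],
  [[0,0,-0.004],0],
  [[0,0,-0.004],0],
  [[0,0,-0.04],0],
  [[0,0,-0.08],0],
  [[0,0,-0.08],0],
], hand=-1)

```text
time_s: 7.5
ee_pos: [0.419, -0.1495, 0.0284]
eef_rot: [3.14, 0.001, 1.629]
force: [-0.6, 1.4, -0.1]
grip_width: 0.0802
grip_force: 0.0
```

Emit:
carry_out([
  [[0,-0.08,0],0],
  [[0,-0.15,0],0],
  [[0,-0.18,0],0],
  [[0,-0.2,0],0],
  [[0,-0.215,0],0],
  [[0,-0.23,0],0],
  [[0,-0.245,0],0],
  [[0,-0.26,0],0],
  [[0,-0.275,0],0],
  [[0,-0.275,0],0],
  [[0,-0.275,0],0],
])

```text
time_s: 8.6
ee_pos: [0.3635, -0.1525, 0.0271]
eef_rot: [3.141, 0.0, 1.629]
force: [-0.6, 0.6, 1.1]
grip_width: 0.0943
grip_force: 0.0
```

```bash
python3 - <<'E'
from h import *
o=ctrl.get_obs();print(o["ee_pos"],o["eef_rot"],o["force"])
p,d=camera("top");cv2.imwrite("pics/t2.png",cv2.resize(p[140:290,180:380],None,fx=4,fy=4))
for c in("top",):
    hsv=cv2.cvtColor(p,cv2.COLOR_BGR2HSV);m=cv2.inRange(hsv,(100,120,60),(130,255,255))>0;m[:,380:]=0;m[:140]=0;m[300:]=0;m[:,:180]=0
    C=cloud("top",d,m);print(len(C),C.mean(0),np.percentile(C[:,2],[10,50,90]),cv2.minAreaRect((C[:,:2]*1000).astype(np.float32)))
E
```

```text
[ 0.363457   -0.15246358  0.02709145] [3.14149355e+00 4.90792009e-05 1.62893902e+00] [-0.5935402   0.58950199  1.10068974]<stdin>:6: RuntimeWarning: Mean of empty slice.
  ret = um.true_divide(
Traceback (most recent call last):
IndexError: index -1 is out of bounds for axis 0 with size 0
```

View pics/t2.png

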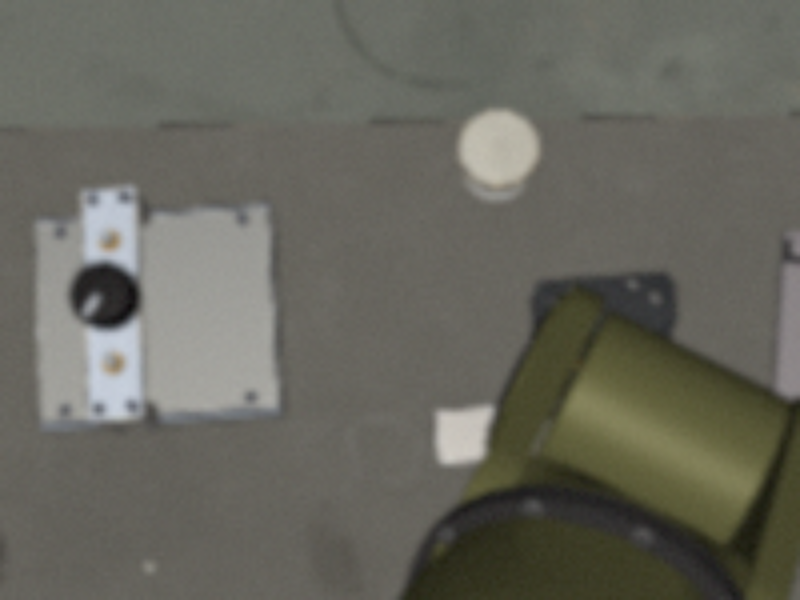

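Gauge has fallen flat; blade end at crop (437,435) → px (289,249). Compute its location.

```bash
python3 - <<'E'
from h import *
f=lambda x,y:(180+x/4,140+y/4)
for q in[(437,410),(440,464),(437,437),(488,406),(489,462)]: print(wz("top",f(*q),.005))
p,d=camera("top");m=np.zeros(d.shape,bool);m[244:253,291:300]=1;print(np.median(cloud("top",d,m),0))
E
```

```text
[ 0.40371861 -0.06737533  0.005     ]
[ 0.37286254 -0.06865096  0.005     ]
[ 0.38825216 -0.06715801  0.005     ]
[ 0.40567248 -0.09661867  0.005     ]
[ 0.37370426 -0.09655261  0.005     ]
[ 0.39097667 -0.08036723  0.00458777]
```

```bash
python3 - <<'E'
from h import *
plan([(.394,-.160,.027,1.63),(.394,-.160,.004,1.63)])
E
```

```text
[-0.0465, 0.15, 0.0003] -0.0002
[-0.0465, 0.15, 0.1153] -0.0002
```

Emit:
carry_out([
  [[-0.046,0.15,0],0],
  [[-0.046,0.15,0],0],
  [[-0.046,0.15,0.06],0],
  [[-0.046,0.15,0.1],0],
  [[-0.046,0.15,0.115],0],
  [[-0.046,0.15,0.115],0],
  [[-0.046,0.15,0.115],0],
])

```text
time_s: 9.4
ee_pos: [0.3938, -0.1598, 0.0041]
eef_rot: [-3.141, -0.0, 1.629]
force: [0.2, -0.8, 0.3]
grip_width: 0.0941
grip_force: 0.0
```

Emit:
carry_out([
  [[0,0,0],0],
  [[0,0,0],0],
  [[0,0,0],0],
  [[0,0,0],0],
  [[0,0,0],0],
  [[0,0,0],0],
  [[0,0,0],0],
  [[0,0,0],0],
], hand=1, force=20)

```text
time_s: 10.2
ee_pos: [0.3939, -0.1599, 0.004]
eef_rot: [3.142, 0.0, 1.629]
force: [-0.6, -0.2, -0.7]
grip_width: 0.0336
grip_force: 20.4
```

Emit:
carry_out([
  [[0,0,-0.1],0],
  [[0,0,-0.25],0],
  [[0,0,-0.25],0],
])

```text
time_s: 10.5
ee_pos: [0.3953, -0.1606, 0.0567]
eef_rot: [3.138, 0.002, 1.629]
force: [-0.7, -0.3, -1.4]
grip_width: 0.0339
grip_force: 20.0
```

```bash
python3 - <<'E'
from h import *
print(ctrl.get_obs()["ee_pos"],ctrl.get_obs()["eef_rot"])
plan([(.4651,.0022,.054,1.63),(.4651,.0022,.027,1.63)])
E
```

```text
[ 0.39530921 -0.16055786  0.05669875] [3.13755837e+00 2.36704321e-03 1.62907771e+00]
[0.7921, 0.3957, 0.0132] -0.0001
[0.7924, 0.3952, 0.1482] -0.0001
```

Emit:
carry_out([
  [[0.15,0.08,0],0],
  [[0.35,0.2,0],0],
  [[0.55,0.3,0],0],
  [[0.7,0.38,0],0],
  [[0.788,0.403,0],0],
  [[0.788,0.403,0],0],
  [[0.788,0.403,0.05],0],
  [[0.788,0.403,0.08],0],
  [[0.788,0.403,0.08],0],
])

```text
time_s: 11.4
ee_pos: [0.4643, 0.0014, 0.0367]
eef_rot: [-3.139, -0.0, 1.628]
force: [-0.2, -0.2, -1.1]
grip_width: 0.0335
grip_force: 20.0
```

```bash
python3 - <<'E'
from h import *
o=ctrl.get_obs();print(o["ee_pos"],o["eef_rot"],o["force"])
p,d=camera("top");cv2.imwrite("pics/t3.png",cv2.resize(p[160:270,170:300],None,fx=5,fy=5))
p,d=camera("scene");cv2.imwrite("pics/s3.png",cv2.resize(p[190:310,170:320],None,fx=5,fy=5))
E
```

```text
[0.46429348 0.00135246 0.03673824] [-3.13937119e+00 -2.50518320e-04  1.62772662e+00] [-0.20102439 -0.17733323 -1.06840318]
```

View pics/t3.png

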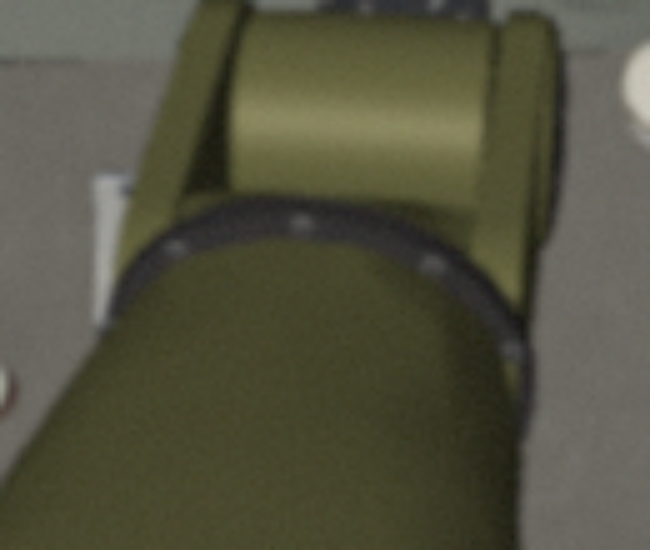

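View pics/s3.png

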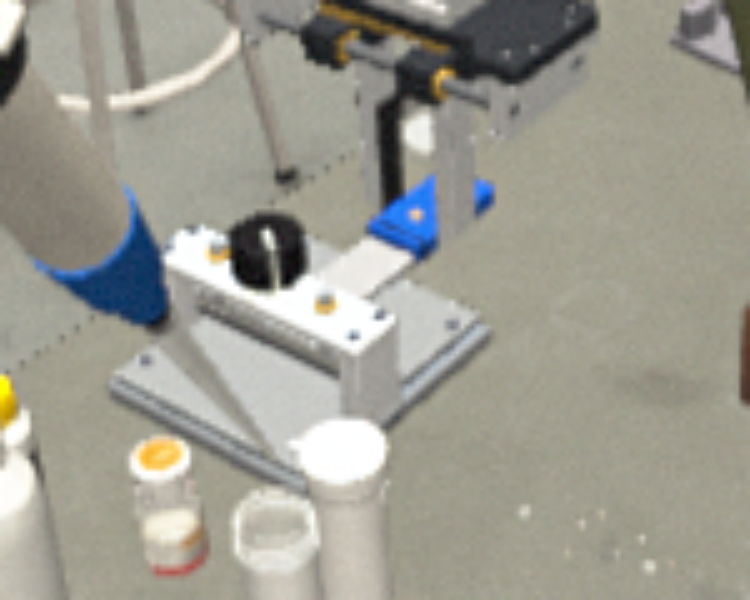

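Scene view: gauge level, blue step-side up, blade pointing at the gap under the middle of the bridge (crop (340,270)). The top view is hidden by the arm. Next I lower it onto the bed.

Emit:
carry_out([
  [[0,0,0.03],0],
  [[0,0,0.045],0],
  [[0,0,0.048],0],
  [[0,0,0.048],0],
  [[0,0,0.048],0],
])

```text
time_s: 12.0
ee_pos: [0.4653, 0.0022, 0.0286]
eef_rot: [3.141, 0.0, 1.629]
force: [-0.6, -0.3, -1.4]
grip_width: 0.0335
grip_force: 20.0
```

Emit:
carry_out([
  [[0,0,0.006],0],
  [[0,0,0.009],0],
  [[0,0,0.009],0],
  [[0,0,0.009],0],
])

```text
time_s: 12.4
ee_pos: [0.4652, 0.0022, 0.0267]
eef_rot: [3.142, 0.0, 1.629]
force: [-0.1, 0.5, -2.1]
grip_width: 0.034
grip_force: 20.0
```

Emit:
carry_out([
  [[0,0,0.0015],0],
  [[0.03,0,0.0015],0],
  [[0.06,0,0.0015],0],
  [[0.08,0,0.0015],0],
  [[0.1,0,0.0015],0],
  [[0.12,0,0.0015],0],
  [[0.12,0,0.0015],0],
])

```text
time_s: 13.1
ee_pos: [0.4638, 0.0266, 0.0264]
eef_rot: [-3.142, -0.0, 1.63]
force: [-0.8, -1.0, -1.6]
grip_width: 0.0339
grip_force: 20.0
```

Emit:
carry_out([
  [[0.03,0,0],0],
  [[0.06,0,0],0],
  [[0.09,0,0],0],
  [[0.12,0,0],0],
  [[0.14,0,0],0],
  [[0.14,0,0],0],
  [[0.14,0,0.002],0],
  [[0.14,0,0.003],0],
  [[0.14,0,0.003],0],
])

```text
time_s: 14.0
ee_pos: [0.4623, 0.0541, 0.026]
eef_rot: [3.141, -0.0, 1.629]
force: [-1.8, 2.6, 5.2]
grip_width: 0.0336
grip_force: 20.0
```

Emit:
carry_out([
  [[0,0,0],0],
  [[0,0,0],0],
  [[0,0,0],0],
  [[0,0,0],0],
  [[0,0,-0.1],0],
  [[0,0,-0.3],0],
  [[0,0,-0.5],0],
  [[0,0,-0.52],0],
  [[0,0,-0.52],0],
], hand=-0.3)

```text
time_s: 14.9
ee_pos: [0.4625, 0.0541, 0.1304]
eef_rot: [3.14, 0.0, 1.629]
force: [-0.3, -0.2, -0.7]
grip_width: 0.0612
grip_force: 0.0
```

```bash
python3 - <<'E'
from h import *
o=ctrl.get_obs();print(o["ee_pos"],o["eef_rot"],o["force"],o["qpos"],o["grip_width"])
p,d=camera("scene");cv2.imwrite("pics/s4.png",cv2.resize(p[190:310,170:320],None,fx=5,fy=5))
plan([(.4588,.109,.13,2.6),(.4588,.109,.13,2.2)])
E
```

```text
[0.46253448 0.05405617 0.13039022] [3.13962075e+00 8.64361439e-05 1.62904418e+00] [-0.32782144 -0.1827122  -0.68754555] [ 3.76930123e-02  1.93535548e-01  1.84024223e+00 -5.13384269e-05
  1.10584161e+00 -2.05319491e-02] 0.06115236515374291
[0.2753, 0.0003, -0.0039] -0.1545
[0.2753, 0.0003, -0.0039] -0.0909
```

View pics/s4.png

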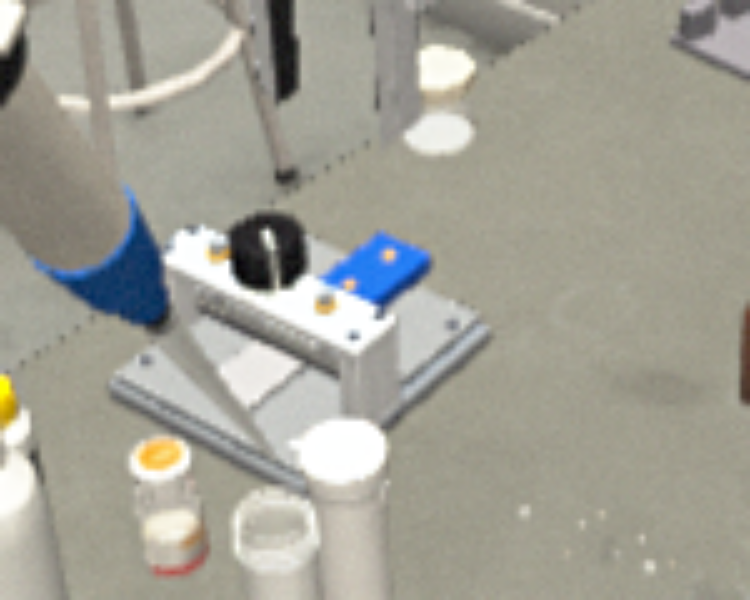

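```bash
python3 - <<'E'
from h import *
p,d=camera("scene");m=np.zeros(d.shape,bool);m[100:330,0:330]=1
C=cloud("scene",d,m);r=np.hypot(C[:,0]-.459,C[:,1]-.109)
for lo,hi in((.06,.11),(.11,.18),(.18,.3),(.3,.5)):
    s=(C[:,2]>lo)&(C[:,2]<hi)&(r<.22)&(C[:,1]>.13); print(lo,s.sum(), (C[s].min(0),C[s].max(0),r[s].min()) if s.any() else "")
p,d=camera("top");hsv=cv2.cvtColor(p,cv2.COLOR_BGR2HSV)
plan([(.4588,.109,.13,2.4)])
E
```

```text
0.06 1512 (array([0.2978639 , 0.17882414, 0.06000801]), array([0.53891681, 0.32733541, 0.1099177 ]), np.float64(0.10845420477147093))
0.11 526 (array([0.29653955, 0.23403484, 0.11001054]), array([0.4694636 , 0.32535946, 0.17996269]), np.float64(0.18165021089762654))
0.18 25 (array([0.30932427, 0.26086537, 0.18134834]), array([0.31725664, 0.27387079, 0.20018835]), np.float64(0.2094227563917088))
0.3 0 
[0.2752, 0.0024, -0.0079] -0.1227
```

Emit:
carry_out([
  [[0.1,0,0],-0.02],
  [[0.2,0.002,0],-0.043],
  [[0.275,0.002,0],-0.066],
  [[0.275,0.002,0],-0.09],
  [[0.275,0.002,0],-0.11],
  [[0.275,0.002,0],-0.1227],
  [[0.275,0.002,0.12],-0.1227],
  [[0.275,0.002,0.2],-0.1227],
  [[0.275,0.002,0.24],-0.1227],
  [[0.275,0.002,0.24],-0.1227],
  [[0.275,0.002,0.24],-0.1227],
])

```text
time_s: 16.15
ee_pos: [0.4595, 0.109, 0.0819]
eef_rot: [-3.141, -0.0, 2.4]
force: [0.2, -0.1, 0.1]
grip_width: 0.0608
grip_force: 0.0
```

Emit:
carry_out([
  [[0,0,0],0],
  [[0,0,0],0],
  [[0,0,0],0],
  [[0,0,0],0],
  [[0,0,0],0],
], hand=1, force=25)

```text
time_s: 16.65
ee_pos: [0.4597, 0.1092, 0.082]
eef_rot: [3.141, 0.0, 2.4]
force: [0.6, 2.9, 1.2]
grip_width: 0.0341
grip_force: 25.0
```

Emit:
carry_out([
  [[0,0,0],0.02],
  [[0,0,0],0.043],
  [[0,0,0],0.066],
  [[0,0,0],0.089],
  [[0,0,0],0.112],
  [[0,0,0],0.135],
  [[0,0,0],0.158],
  [[0,0,0],0.181],
  [[0,0,0],0.204],
  [[0,0,0],0.223],
  [[0,0,0],0.223],
  [[0,0,0],0.223],
])

```text
time_s: 17.85
ee_pos: [0.4603, 0.1093, 0.0821]
eef_rot: [3.14, -0.002, 0.998]
force: [7.1, 3.7, -2.4]
grip_width: 0.034
grip_force: 25.0
```

Emit:
carry_out([
  [[0,0,0],0],
  [[0,0,0],0],
  [[0,0,0],0],
  [[0,0,-0.1],0],
  [[0,0,-0.25],0],
  [[-0.25,0,-0.5],0],
  [[-0.5,0,-0.5],0],
  [[-0.75,0,-0.5],0],
  [[-0.9,0,-0.5],0],
  [[-0.9,0,-0.5],0],
], hand=-0.3)

```text
time_s: 18.85
ee_pos: [0.3599, -0.0453, 0.1821]
eef_rot: [3.141, 0.0, 0.994]
force: [0.5, 1.3, 0.2]
grip_width: 0.061
grip_force: 0.0
```

```bash
python3 - <<'E'
from h import *
o=ctrl.get_obs();print(o["ee_pos"],o["eef_rot"],o["force"])
p,d=camera("top");a=cv2.resize(p[185:245,175:235],None,fx=6,fy=6,interpolation=cv2.INTER_CUBIC)
q,e=camera("scene");b=cv2.resize(q[215:275,190:250],None,fx=6,fy=6,interpolation=cv2.INTER_CUBIC)
cv2.imwrite("pics/k5.png",np.hstack([a,b]))
E
```

```text
[ 0.35994608 -0.04532151  0.18206054] [3.14078942e+00 3.69794725e-04 9.94084713e-01] [0.4662008  1.28227425 0.15072731]
```

View pics/k5.png

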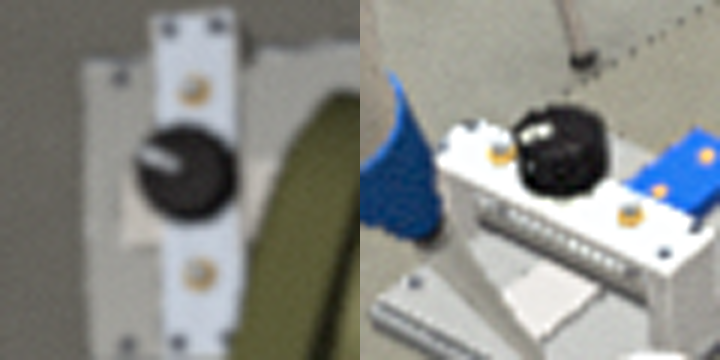

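Line now points left-up (from crop (178,165) to (145,152)). I'll measure its angle by fitting the bright pixels on the knob.

```bash
cat > k.py <<'E'
from h import *
ang=lambda v:np.arctan2(v[1],v[0])
def line(p,cam,S=8):
    i=camera_info(cam);K=np.array(i["camera_matrix"]);Rm=att(i);o=np.array(i["origin"])
    # rectified top-down view of plane z=.098, 0.25 mm/px, rows=x, cols=y
    n=200;g=(np.arange(n)-n/2)*.00025
    X,Y=np.meshgrid(.459+g,.109+g,indexing='ij');P=np.stack([X,Y,np.full_like(X,.098)],-1)-o
    c=P@Rm;u=(c[...,0]/c[...,2]*K[0,0]+K[0,2]).astype(np.float32);v=(c[...,1]/c[...,2]*K[1,1]+K[1,2]).astype(np.float32)
    im=cv2.cvtColor(cv2.remap(p,u,v,cv2.INTER_CUBIC),cv2.COLOR_BGR2GRAY)
    dk=cv2.morphologyEx((im<75).astype(np.uint8),cv2.MORPH_CLOSE,cv2.getStructuringElement(2,(41,41)))
    nl,l,st,ce=cv2.connectedComponentsWithStats(dk);k=1+np.argmax(st[1:,4]);
    in_=cv2.erode((l==k).astype(np.uint8),np.ones((5,5)))>0
    r,cc=np.nonzero(in_&(im>90));wt=im[r,cc].astype(float)-90
    cx=np.average(r,weights=wt),np.average(cc,weights=wt)
    C=np.cov(np.stack([r,cc]),aweights=wt);ev,V=np.linalg.eigh(C);a=V[:,1]
    kc=np.array([ce[k][1],ce[k][0]])
    if a@(np.array(cx)-kc)<0:a=-a
    f=np.radians(93.4-180)
    print(cam,"n",len(r),"screw by axis",(f-ang(a))%(2*np.pi),"by centre",(f-ang(np.array(cx)-kc))%(2*np.pi),"centre",.459+(kc[0]-100)*.00025,.109+(kc[1]-100)*.00025)
E
python3 - <<'E'
from k import *
print("before");line(cv2.imread("pics/top0.png"),"top");line(cv2.imread("pics/scene0.png"),"scene")
print("now")
for _ in range(2):
    for c in("top","scene"): line(camera(c)[0],c)
E
```

```text
before
top n 1161 screw by axis 2.192683265727231 by centre 2.6037327776025467 centre 0.4575506071501255 0.1068339834475273
scene n 2508 screw by axis 2.262047719859746 by centre 1.0197718565863745 centre 0.4530418749335319 0.1164430102095076
now
top n 838 screw by axis 3.637491704720887 by centre 3.6796827047932306 centre 0.45729418399718014 0.1063352837504406
scene n 117 screw by axis 3.2802313240685894 by centre 3.918293131979904 centre 0.4517335969800468 0.11618356402420757
top n 875 screw by axis 3.636593586244786 by centre 3.6819220726904685 centre 0.4572519565369296 0.10631341275941583
scene n 127 screw by axis 2.866101052713363 by centre 3.948142167178415 centre 0.45176442394374666 0.11624520704369252
```

Emit:
carry_out([
  [[0.25,0,0],0],
  [[0.5,0,0],0],
  [[0.75,0,0],0],
  [[0.9,0,0],0],
  [[0.9,0,0],0],
  [[0.9,0,0.2],0],
  [[0.9,0,0.38],0],
  [[0.9,0,0.46],0],
  [[0.9,0,0.5],0],
  [[0.9,0,0.5],0],
  [[0.9,0,0.5],0],
])

```text
time_s: 20.25
ee_pos: [0.4598, 0.1092, 0.0826]
eef_rot: [3.141, -0.001, 0.999]
force: [0.1, -0.5, 0.3]
grip_width: 0.0613
grip_force: 0.0
```

Emit:
carry_out([
  [[0,0,0],0],
  [[0,0,0],0],
  [[0,0,0],0],
  [[0,0,0],0],
  [[0,0,0],0],
], hand=1, force=25)

```text
time_s: 20.75
ee_pos: [0.46, 0.1088, 0.0822]
eef_rot: [3.14, -0.001, 0.999]
force: [3.2, -3.9, 1.6]
grip_width: 0.0344
grip_force: 25.0
```

Emit:
carry_out([
  [[0,0,0],0.02],
  [[0,0,0],0.04],
  [[0,0,0],0.06],
  [[0,0,0],0.08],
  [[0,0,0],0.1],
  [[0,0,0],0.115],
  [[0,0,0],0.115],
  [[0,0,0],0.115],
])

```text
time_s: 21.55
ee_pos: [0.4599, 0.1089, 0.0821]
eef_rot: [3.141, -0.001, 0.279]
force: [4.2, -4.1, 3.2]
grip_width: 0.034
grip_force: 25.0
```

Emit:
carry_out([
  [[0,0,0],0],
  [[0,0,0],0],
  [[0,0,0],0],
  [[0,0,-0.1],0],
  [[0,0,-0.25],0],
  [[0,0,-0.5],0],
  [[-0.25,0.2,-0.5],0],
  [[-0.5,0.4,-0.5],0],
  [[-0.5,0.6,-0.5],0],
  [[-0.5,0.8,-0.5],0],
  [[-0.5,0.9,-0.5],0],
  [[-0.5,0.9,-0.5],0],
], hand=-0.3)

```text
time_s: 22.75
ee_pos: [0.4123, -0.0934, 0.1815]
eef_rot: [-3.141, 0.0, 0.273]
force: [-0.0, 0.8, -0.3]
grip_width: 0.0609
grip_force: 0.0
```

```bash
python3 - <<'E'
from k import *
o=ctrl.get_obs();print(o["time_s"],o["ee_pos"],o["eef_rot"],o["grip_width"])
p,_=camera("top");q,_=camera("scene")
line(p,"top");line(q,"scene");line(camera("top")[0],"top")
a=cv2.resize(p[180:250,170:270],None,fx=4,fy=4,interpolation=cv2.INTER_CUBIC)
b=cv2.resize(q[215:285,190:290],None,fx=4,fy=4,interpolation=cv2.INTER_CUBIC)
cv2.imwrite("pics/k6.png",np.hstack([a,b]))
E
```

```text
22.75 [ 0.41225387 -0.09344956  0.1815157 ] [-3.14127508e+00  4.92923686e-04  2.73491338e-01] 0.060933640908295415
top n 925 screw by axis 4.299929430852365 by centre 4.184353127597339 centre 0.45722525747742665 0.10674777793453724
scene n 53 screw by axis 3.958574945169647 by centre 3.7445362304265974 centre 0.45140049415992817 0.11698182090446242
top n 924 screw by axis 4.322901053432942 by centre 4.188710189265017 centre 0.45722564454775994 0.10673376303183996
```

View pics/k6.png

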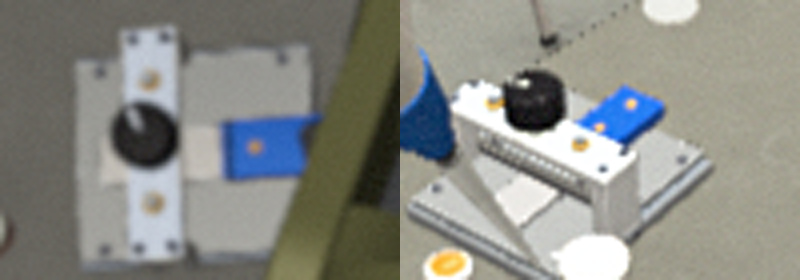

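The gauge lies square under the middle of the knife with its handle outside. The line reads about 4.31 rad, so the nip should be about 4 N.

```bash
python3 -c "
from station import ctrl
print(ctrl.hand_in())"
```

```text
the job is handed in; nothing more can be done
None
```

The job is handed in, though the station returned no verdict: the 5 mm gauge lies flat under the middle of the knife with its handle out front, the screw reads about 4.3 rad (a nip of roughly 4 N worked out from the angle, not measured), and the arm touched no bystander or the orange gauge.

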